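Hook the packing chock out of a bottle case

TASK

The bottle in the open wooden case cannot roll because a wooden packing chock is pushed down into the narrow slot beside it. Take the hooked pick from its stand, reach down into the slot with it, catch the chock's wire loop, draw the chock up out of the case and set it down, without dropping it, on the table clear of the case; use only the pick on the chock, not your fingers. Then hang the pick back upright in its notch in the stand, and leave the tasting glass standing where it is.

Things in the scene. Friction and masses are not known exactly. Their poses are not given: they have to be found in the camera images.
- case: Open wooden bottle case, fixed: 346 (x) x 119 (y) mm, walls 95 high, side walls and floor 8 thick. Origin under its centre on the table; x runs along it, away from the robot; z up. A 74 mm thick bottle lies in it along the +y wall, top 82 mm over the table. The slot between bottle and -y wall runs the whole length, centre line at y = -37 mm, 28 mm wide at its narrowest.
- chock: Loose wooden packing chock on the case's floor in the slot, about 63 to 126 g: 110 mm long (its x, along the slot), 24 mm wide below, 20 above, 26 mm high, with an upright loop of 3.5 mm steel wire on the middle of its top. Origin at the centre of its underside, z up.
- chock_loop (a point): Centre of the opening of the chock's wire loop, 39.5 mm above its underside. The loop is an arch standing across the slot: a hook passes through it along the chock's x. Its opening is 17 mm wide and 28 mm high, from the chock's top up; the top of the wire is 57 mm above the chock's underside.
- stand: Dark wooden tool stand, fixed: base 100 (x) x 172 (y) mm, shelf top 102 mm over the table, with two 14 mm wide notches open to its -x side (faces the robot) and a back board below the shelf's rear. A brush with a pale handle, top at 164 mm, hangs in the other notch, 90 mm from the pick, as part of the stand. Origin under its centre on the table, z up.
- stand_notch (a point): The pick's place in the stand: on the shelf's top surface, on the notch's centre line, 9 mm in front of its closed end, 44 mm from its open mouth.
- pick_handle (a point): Centre of the pick's upright handle, a square wooden bar 22 x 22 x 85 mm (the pick weighs 110 g). Below it a brass flange, 32 mm across, rests on the stand's shelf: its underside is 55.5 mm below this point. The 5 mm steel shank runs on down through the notch. Axes: the pick's, z up along the handle.
- pick_hook (a point): Middle of the pick's hook, on the axis of its 5 mm rod: 10 mm along the pick's -x from the shank's axis, 135.5 mm below the handle's centre (80 mm below the flange). The hook points to the pick's -x (about the stand's open side when hung up), runs level to 17 mm from the shank's axis and turns up by 7 mm at its end, 22 mm from it.
- glass: Loose stemmed tasting glass standing at the back of the table, 65 mm wide, 155 mm high; origin under its centre. A bystander.

How it is judged:
By the outcome, as a careful person would: the job done as asked, in the order asked, and still so for the second after the job is handed in, with the robot touching nothing.
It also fails if it takes over 64 s, if anything falls off the work surface, if the arm or the gripper's body presses on something with over 40 N, if the wrist force passes 120 N, or if a joint passes its speed limit or range.

ROBOT

A 6-joint arm with a two-finger parallel gripper is mounted at the origin on the work surface; the furniture and walls round the work are solid. World frame = base frame: x ahead of the robot, y to its left, z up, the work surface at z = 0. Lengths are in m, angles in rad, forces in N, time in s.
With the tool pointing down it reaches from about 0.4 to 0.925 m from the base axis. Payload 3.4 kg.
Tool frame: the origin (TCP) lies midway between the tips of the shut fingers; the grasp point (between the pads) lies 19 mm behind it; y points along the fingers, x is the direction in which the jaws open and shut, and the axes are right-handed (so a half turn about y gives the same grasp; the last joint's range is limited). The gripper opens to 85 mm and grips with 20 to 120 N. Pads are 22 mm wide; open, the fingers measure 114 mm over their backs; the gripper's body (76 mm by 85 mm) begins 54 mm behind the grasp point. The pads swing forward as they close: fully open they stand 13 mm farther back than shut.
Start: joints at [-1.423, 0.307, 1.506, -0, 1.328, -0.073], TCP at [0.126, -0.561, 0.231] pointing down, gripper open.
Joint ranges: [-3.12, 3.12], [-1.05, 2.28], [0.14, 2.33], [-1.42, 4.57], [0.1, 2.73], [-2.68, 2.68]. Speed limits (rad/s): [2.57, 2.57, 3.14, 3.14, 3.14, 3.14].

INTERFACE

Orientations are given as a rotation vector (axis times angle).
In Python, from plant import manip, capture, camera_info gives the robot as it stands.
- The arm moves only by the tool play_rows, never from a script. Its argument "targets" is a list of rows, each an object with "travel": the shift along the tool's x, y, z in mm, a list of three; "rot": the turn, a rotation vector about the tool's x, y, z in rad, a list of three. A call has 1 to 20 rows; each row is the pose to reach, as a shift and turn from the pose commanded when the call began, along the tool's axes at that moment; what a row does not reach only later rows make up. A row lasts 1/10 s, in which the tool goes at most 50 mm and 8.59 degrees, less where a joint would pass 70% of its speed; a pose out of reach is approached as far as the arm can. A call with a gripper value outside its range is refused whole. "gripper" is the opening in per cent of the stroke, from 0 (shut) to 100 (fully open), set as the call begins (left out, the last holds). The fingers move at their own pace and stop on an object; "grip_force" is the grip in N (left out, the last holds). Time passes only in rows, so rows that repeat a pose let the fingers close. It gives the time, the measured TCP pose, the force and the opening at its end, in the units of the state.
- manip.observe(): the state, without advancing time (a new reading comes with each control period).
- capture(name): name is "scene" or "top"; returns the picture (420x560x3 uint8, red, green, blue); there is no depth.
- camera_info(name): a dict with "fovy" (degrees; the focal length in pixels is half the picture's height over the tangent of half this angle, whatever the lens; pixels are square), "cx", "cy" (the principal point, pixels), "R" (3x3) and "t" (3): a world point X has camera coordinates R X + t. Camera axes: x right, y down, z forward; pixel columns grow to the right and rows downward; lengths in m; the calibration is good to about 2 mm. A picture is of the moment at which its call begins. camera_info takes no time and is no camera call.
- manip.finish_job(): hands the job in, once; it reports no verdict.
The state is a dict: "time": time; "joints": joint angles; "qd": joint speeds; "effort": joint torques, N m; "tcp_pos": TCP position; "orientation": TCP orientation; "wrist_force": force on the tool from outside, world axes, zero at the start; "moment": the same for the moment, N m; "opening": finger opening in m.
Only numpy, scipy, OpenCV 4.12 (cv2) and the standard library are available. Lean on these libraries where they do the work, as an engineer would, in place of code of your own. Each camera call takes 0.05 s, during which the arm holds its last target. There are 200 camera calls.

## Working session

There is one attempt and no reset: what is moved stays moved. The work goes in short steps, Python scripts to look and compute and a tool call to move; the robot and the scene stay as the last step left them, time stands still between calls to the robot, and variables do not carry over. Pictures are saved under pics/ and viewed, about 8 in all and at most 12, crops included, and the job is handed in when it is done.

Besides the shell and the picture viewer there is one more tool, called after ">>>" by a JSON object that holds its "method" and its "body", one argument or row to a line. play_rows: Moves the arm, as the interface text tells. Its arguments: {"type":"object","properties":{"targets":{"type":"array","items":{"type":"object","properties":{"travel":{"type":"array","items":{"type":"number"}},"rot":{"type":"array","items":{"type":"number"}}}}},"gripper":{"type":"number"},"grip_force":{"type":"number"}},"required":["targets"]}

```bash
mkdir -p pics; ls
python3 - <<'E'
from plant import manip,capture,camera_info
import cv2,numpy as np
for n in ("scene","top"):
    im=capture(n); cv2.imwrite(f"pics/{n}0.png",im[:,:,::-1])
    c=camera_info(n); print(n,c["fovy"],c["cx"],c["cy"],{k:v for k,v in c.items() if k not in("R","t","fovy","cx","cy")}); print(np.round(c["R"],4).tolist(),np.round(c["t"],4).tolist(), "cam at",-np.array(c["R"]).T@np.array(c["t"]))
s=manip.observe(); print(s)
E
```

```text
pics
scene 55.35512437893088 280.03174794478986 205.63361498156033 {}
[[0.7651, -0.6436, -0.018], [-0.4609, -0.528, -0.7133], [0.4496, 0.5541, -0.7006]] [-0.4918, 0.2921, 0.7181] cam at [ 0.18811174 -0.56019987  0.70265275]
top 54.55676279467645 272.8059914625061 211.65842409236996 {}
[[-0.0158, -0.9991, 0.0386], [-0.9987, 0.0139, -0.0494], [0.0488, -0.0393, -0.998]] [-0.0943, 0.5691, 0.9999] cam at [ 0.51802943 -0.06281173  1.02967102]
{'time': 0.1, 'joints': array([-1.42250189e+00,  3.07496964e-01,  1.50754259e+00,  1.27043828e-05,
        1.32841706e+00, -7.35044857e-02]), 'qd': array([-0.00122711, -0.00103448, -0.00311771,  0.00077747,  0.00158618,
        0.00013609]), 'effort': array([ 6.12616659e-04, -4.58529210e+01, -2.52607638e+01, -1.10082628e-04,
        5.64525937e-03,  1.56954155e-05]), 'tcp_pos': array([ 0.1263757 , -0.56029269,  0.23047393]), 'orientation': array([-1.30466157,  1.04520293, -1.04293262]), 'wrist_force': array([-0.49764674,  0.07918767,  0.70935084]), 'moment': array([ 0.03120114, -0.05819274,  0.00267   ]), 'opening': 0.08522245993579655}
```

View pics/scene0.png

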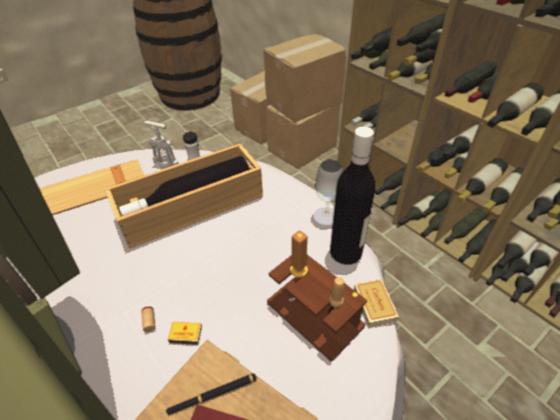

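View pics/top0.png

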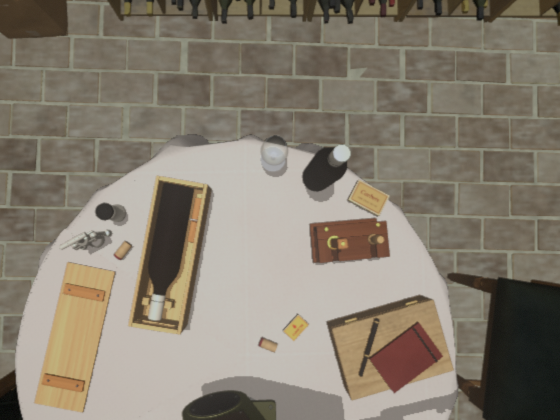

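Run:
```python
from scipy.spatial.transform import Rotation as R
import numpy as np
print(np.round(R.from_rotvec([-1.30466157,1.04520293,-1.04293262]).as_matrix(),3))
```

```text
[[ 0.22  -0.     0.976]
 [-0.976  0.002  0.22 ]
 [-0.002 -1.     0.   ]]
```

The scene view shows the case at (185,195), with the pick's orange handle at (299,250), the pale brush at (338,292), and the glass at (328,190). The top view shows the case around (170,255), with the chock in its right-hand slot near (193,232). The stand is at (350,241), with the pick at about (338,243).

Run:
```python
import cv2,numpy as np
t=cv2.imread("pics/top0.png"); s=cv2.imread("pics/scene0.png")
a=cv2.resize(t[170:340,125:215],None,fx=3.5,fy=3.5,interpolation=cv2.INTER_CUBIC)
b=cv2.resize(t[210:270,300:400],None,fx=4.5,fy=4.5,interpolation=cv2.INTER_CUBIC)
c=cv2.resize(s[225:360,260:372],None,fx=4,fy=4,interpolation=cv2.INTER_CUBIC)[:325,:450]
m=np.zeros((600,800,3),np.uint8)
m[:595,:315]=a; m[:270,320:770]=b; m[272:597,320:768]=c
cv2.imwrite("pics/m1.png",m)
```

```text
(no output)
```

View pics/m1.png

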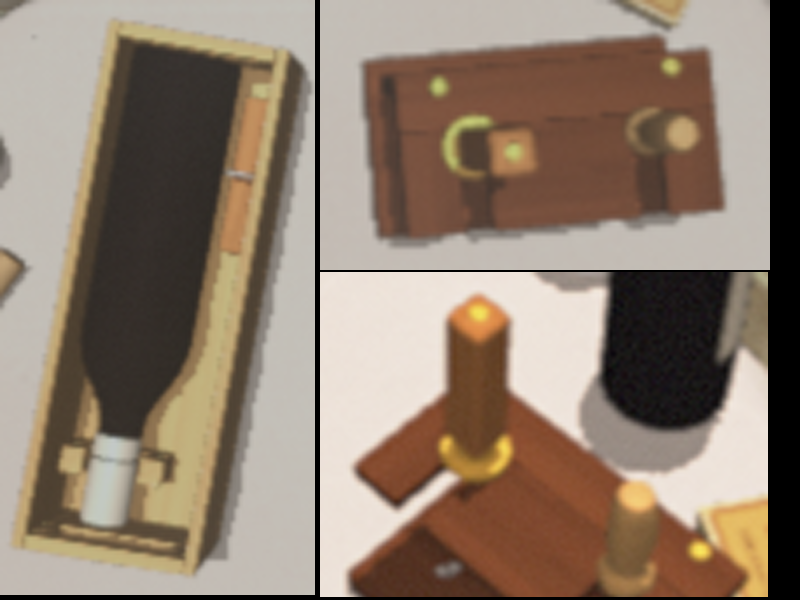

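```bash
cat > h.py <<'E'
import numpy as np
from plant import manip,capture,camera_info
from scipy.spatial.transform import Rotation as Rot
def cam(n):
    c=camera_info(n); return 210/np.tan(np.radians(c["fovy"]/2)),c["cx"],c["cy"],np.array(c["R"]),np.array(c["t"])
def ray(n,u,v):
    f,cx,cy,R,t=cam(n); d=R.T@np.array([(u-cx)/f,(v-cy)/f,1]); return -R.T@t,d/np.linalg.norm(d)
def onz(n,u,v,z):
    o,d=ray(n,u,v); return o+d*(z-o[2])/d[2]
def tri(p,q,n="top",m="scene"):
    o,d=ray(n,*p); a,b=ray(m,*q)
    s=np.linalg.lstsq(np.c_[d,-b],a-o,rcond=None)[0]; P=o+d*s[0];Q=a+b*s[1]; return (P+Q)/2,np.linalg.norm(P-Q)
def proj(n,X):
    f,cx,cy,R,t=cam(n); c=R@np.array(X)+t; return np.round([cx+f*c[0]/c[2],cy+f*c[1]/c[2]],1)
np.set_printoptions(precision=4,suppress=True)
E
python3 - <<'E'
from h import *
A=lambda x,y:(125+x/3.5-.36,170+y/3.5-.36)
B=lambda x,y:(300+(x-320)/4.5-.4,210+y/4.5-.4)
C=lambda x,y:(260+(x-320)/4-.4,225+(y-272)/4-.4)
print("pick top",tri(B(513,152),C(479,313)), onz("top",*B(513,152),.2))
print("flange", onz("top",*B(473,147),.106), onz("scene",*C(477,452),.106))
P=[onz("top",*A(*p),.095) for p in((115,20),(290,52),(195,575),(12,547))]
P=np.array(P);print("case",P,P.mean(0),[np.linalg.norm(P[i]-P[i-1]) for i in range(4)])
x=(P[0]+P[1]-P[2]-P[3]);print("yaw",np.arctan2(x[1],x[0]),[np.arctan2(*(P[i]-P[j])[[1,0]]) for i,j in((0,3),(1,2))])
L=onz("top",*A(239,176),.0645);print("loop",L)
yaw=np.arctan2(x[1],x[0]);c,s=np.cos(yaw),np.sin(yaw)
loc=lambda p:np.array([[c,s],[-s,c]])@(p[:2]-P.mean(0)[:2])
print("loop in case",loc(L),"chock ends",[loc(onz("top",*A(*p),.034)) for p in((257,97),(232,252))])
for q in((365,62),(662,38),(708,50),(722,208),(382,238),(671,66),(439,86)): print(q,onz("top",*B(*q),.102))
print("brush",onz("top",*B(682,133),.164))
print("glass",onz("top",273,155,.155))
E
```

```text
pick top (array([ 0.4911, -0.237 ,  0.1994]), np.float64(0.0012239540891664394)) [ 0.4916 -0.2372  0.2   ]
flange [ 0.4915 -0.2366  0.106 ] [ 0.4895 -0.2386  0.106 ]
case [[0.6504 0.1627 0.095 ]
 [0.6282 0.0492 0.095 ]
 [0.2916 0.1125 0.095 ]
 [0.3123 0.2285 0.095 ]] [0.4706 0.1382 0.095 ] [np.float64(0.3445348382910438), np.float64(0.11560566699510945), np.float64(0.3424269834916573), np.float64(0.11779055879769355)]
yaw -0.1891617511920436 [np.float64(-0.19231925915670045), np.float64(-0.18598480670234235)]
loop [0.5484 0.0877 0.0645]
loop in case [ 0.0859 -0.0351] chock ends [array([ 0.1422, -0.0325]), array([ 0.0333, -0.035 ])]
(365, 62) [ 0.5354 -0.1831  0.102 ]
(662, 38) [ 0.5454 -0.336   0.102 ]
(708, 50) [ 0.5389 -0.3597  0.102 ]
(722, 208) [ 0.4582 -0.3645  0.102 ]
(382, 238) [ 0.4462 -0.19    0.102 ]
(671, 66) [ 0.531  -0.3403  0.102 ]
(439, 86) [ 0.5226 -0.2207  0.102 ]
brush [ 0.4981 -0.3261  0.164 ]
glass [ 0.6837 -0.0996  0.155 ]
```

The measurements agree with the sizes given: the triangulated pick top is at z = 0.199 (expected 0.200) and the case comes out at 343x117 mm. I'll move above the pick now.

```bash
cat >> h.py <<'E'
def goto(pos,yaw=None,pos0=None):
    """travel(mm)/rot(rad) in tool axes from now to TCP pos, tool pointing straight down, yaw = pick's yaw (tool x along pick -y)"""
    s=manip.observe(); R=Rot.from_rotvec(s["orientation"]).as_matrix()
    p=s["tcp_pos"] if pos0 is None else np.array(pos0)
    tr=R.T@(np.array(pos)-p)*1000
    if yaw is None: rot=np.zeros(3)
    else:
        c,si=np.cos(yaw),np.sin(yaw); T=np.array([[si,0,c],[-c,0,si],[0,-1,0]]); rot=Rot.from_matrix(R.T@T).as_rotvec()
    print("travel",np.round(tr,1),"rot",np.round(rot,3))
def st():
    s=manip.observe(); R=Rot.from_rotvec(s["orientation"]).as_matrix()
    print("t",s["time"],"tcp",s["tcp_pos"],"yaw",np.arctan2(R[1,2],R[0,2]),"down",R[:,1],"F",s["wrist_force"],"M",s["moment"],"open",s["opening"])
    return s
E
python3 - <<'E'
from h import *
goto([.4911,-.237,.27],.072)
E
```

```text
travel [-235.2  -39.   426.9] rot [-0.     0.15  -0.002]
```

>>> {"method": "play_rows", "body": {
  "targets": [
    {"travel":[0,-39,0],"rot":[0,0,0]},
    {"travel":[-30,-39,50],"rot":[0,0.03,0]},
    {"travel":[-55,-39,95],"rot":[0,0.06,0]},
    {"travel":[-80,-39,140],"rot":[0,0.1,0]},
    {"travel":[-105,-39,185],"rot":[0,0.12,0]},
    {"travel":[-130,-39,230],"rot":[0,0.15,0]},
    {"travel":[-153,-39,275],"rot":[0,0.15,0]},
    {"travel":[-178,-39,320],"rot":[0,0.15,0]},
    {"travel":[-200,-39,360],"rot":[0,0.15,0]},
    {"travel":[-220,-39,395],"rot":[0,0.15,0]},
    {"travel":[-230,-39,415],"rot":[0,0.15,0]},
    {"travel":[-235,-39,427],"rot":[0,0.15,0]},
    {"travel":[-235,-39,427],"rot":[0,0.15,0]},
    {"travel":[-235,-39,427],"rot":[0,0.15,0]},
    {"travel":[-235,-39,427],"rot":[0,0.15,0]}
  ],
  "gripper": 100,
  "grip_force": 60
}}

```text
time: 1.6
tcp_pos: [0.4901, -0.2388, 0.2702]
orientation: [-1.242, 1.158, -1.157]
wrist_force: [-0.6, 0.3, 0.0]
opening: 0.0855
```

Run:
```python
from h import *
import cv2
st(); goto([.4911,-.237,.145],.072)
im=capture("scene"); cv2.imwrite("pics/s2.png",cv2.resize(im[120:360,200:420],None,fx=2.4,fy=2.4)[:,:,::-1])
```

```text
t 1.6 tcp [ 0.4901 -0.2388  0.2702] yaw 0.07001940680882321 down [-0.001  -0.0002 -1.    ] F [-0.5519  0.3245  0.0279] M [-0.0037 -0.0011 -0.0209] open 0.08550198024503407
travel [ -1.8 125.2   1.3] rot [ 0.001 -0.002  0.   ]
```

>>> {"method": "play_rows", "body": {
  "targets": [
    {"travel":[-2,20,1]},
    {"travel":[-2,50,1]},
    {"travel":[-2,80,1]},
    {"travel":[-2,105,1]},
    {"travel":[-2,118,1]},
    {"travel":[-2,123,1]},
    {"travel":[-2,123,1]},
    {"travel":[-2,123,1]}
  ]
}}

```text
validation failed for argument at $.ta...
```

Run:
```python
from h import *
import cv2
st()
im=capture("scene"); cv2.imwrite("pics/s3.png",cv2.resize(im[150:370,200:420],None,fx=2.5,fy=2.5)[:,:,::-1])
```

```text
t 1.65 tcp [ 0.4901 -0.2389  0.2703] yaw 0.06976222246675995 down [-0.0007 -0.0002 -1.    ] F [-0.2382 -0.2793  0.1045] M [-0.0084 -0.0292 -0.0169] open 0.08547116940523529
```

View pics/s3.png

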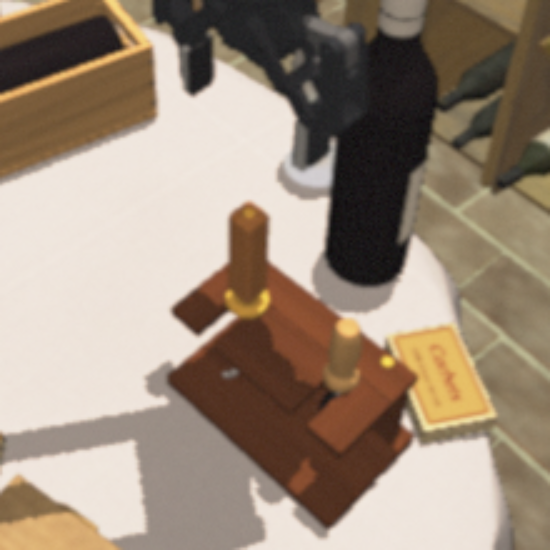

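The move was refused because its rows had no "rot". The picture shows the open fingers at (195,65) and (312,150), straddling the line above the handle at (248,210). I'm resending the descent.

>>> {"method": "play_rows", "body": {
  "targets": [
    {"travel":[-2,20,1],"rot":[0,0,0]},
    {"travel":[-2,50,1],"rot":[0,0,0]},
    {"travel":[-2,80,1],"rot":[0,0,0]},
    {"travel":[-2,105,1],"rot":[0,0,0]},
    {"travel":[-2,118,1],"rot":[0,0,0]},
    {"travel":[-2,123,1],"rot":[0,0,0]},
    {"travel":[-2,123,1],"rot":[0,0,0]},
    {"travel":[-2,123,1],"rot":[0,0,0]}
  ]
}}

```text
time: 2.5
tcp_pos: [0.4925, -0.2364, 0.1482]
orientation: [-1.242, 1.155, -1.158]
wrist_force: [0.3, 0.2, 0.9]
opening: 0.0853
```

Run:
```python
from h import *
import cv2
st()
im=capture("scene"); a=cv2.resize(im[180:340,230:390],None,fx=2.4,fy=2.4)
im=capture("top"); b=cv2.resize(im[190:290,290:400],None,fx=3.6,fy=3.84)
cv2.imwrite("pics/s4.png",np.hstack([a,b])[:,:,::-1])
```

```text
t 2.5 tcp [ 0.4925 -0.2364  0.1482] yaw 0.07109976145465662 down [ 0.0014 -0.0008 -1.    ] F [0.3302 0.2083 0.9046] M [-0.0839 -0.0053 -0.0448] open 0.08525432874086325
```

View pics/s4.png

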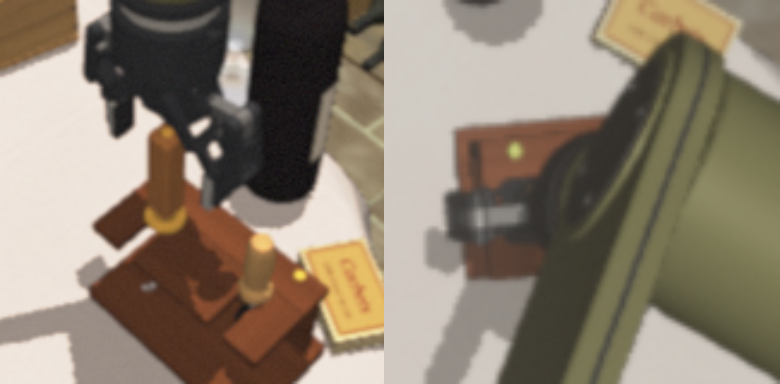

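The scene view shows the handle (166,180) midway between the fingertips (120,130) and (213,200), at the intended height. Closing.

>>> {"method": "play_rows", "body": {
  "targets": [
    {"travel":[0,0,0],"rot":[0,0,0]},
    {"travel":[0,0,0],"rot":[0,0,0]},
    {"travel":[0,0,0],"rot":[0,0,0]},
    {"travel":[0,0,0],"rot":[0,0,0]},
    {"travel":[0,0,0],"rot":[0,0,0]},
    {"travel":[0,0,0],"rot":[0,0,0]},
    {"travel":[0,0,0],"rot":[0,0,0]},
    {"travel":[0,0,0],"rot":[0,0,0]},
    {"travel":[0,0,0],"rot":[0,0,0]},
    {"travel":[0,0,0],"rot":[0,0,0]}
  ],
  "gripper": 0,
  "grip_force": 70
}}

```text
time: 3.6
tcp_pos: [0.4921, -0.2356, 0.1472]
orientation: [-1.242, 1.156, -1.156]
wrist_force: [0.1, -0.8, -0.2]
opening: 0.0214
```

Run:
```python
from h import *
st()
```

```text
t 3.6 tcp [ 0.4921 -0.2356  0.1472] yaw 0.07178396799518834 down [-0.0002  0.0002 -1.    ] F [ 0.0988 -0.781  -0.1864] M [ 0.0174 -0.0218  0.0174] open 0.021388890903189923
```

>>> {"method": "play_rows", "body": {
  "targets": [
    {"travel":[0,-4,0],"rot":[0,0,0]},
    {"travel":[0,-8,0],"rot":[0,0,0]},
    {"travel":[0,-8,0],"rot":[0,0,0]},
    {"travel":[0,-8,-6],"rot":[0,0,0]},
    {"travel":[0,-8,-15],"rot":[0,0,0]},
    {"travel":[0,-8,-26],"rot":[0,0,0]},
    {"travel":[0,-8,-38],"rot":[0,0,0]},
    {"travel":[0,-8,-50],"rot":[0,0,0]},
    {"travel":[0,-8,-60],"rot":[0,0,0]},
    {"travel":[0,-10,-68],"rot":[0,0,0]},
    {"travel":[0,-30,-70],"rot":[0,0,0]},
    {"travel":[0,-60,-70],"rot":[0,0,0]},
    {"travel":[0,-90,-70],"rot":[0,0,0]},
    {"travel":[0,-110,-70],"rot":[0,0,0]},
    {"travel":[0,-120,-70],"rot":[0,0,0]},
    {"travel":[0,-120,-70],"rot":[0,0,0]},
    {"travel":[0,-120,-70],"rot":[0,0,0]}
  ]
}}

```text
time: 5.3
tcp_pos: [0.4217, -0.2404, 0.2665]
orientation: [-1.242, 1.157, -1.155]
wrist_force: [-0.6, 1.3, -0.7]
opening: 0.0212
```

Run:
```python
from h import *
import cv2
s=st(); HC=s["tcp_pos"]+[-.001,0,.0103]
ya=.0718; ex=np.array([np.cos(ya),np.sin(ya),0])
for n in("scene","top"):
  for nm,X in(("HC",HC),("flange",HC-[0,0,.0555]),("hook",HC-.01*ex-[0,0,.1355]),("shankbot",HC-[0,0,.1355])): print(n,nm,proj(n,X))
# plan above slot entry: shank at loop+0.034 along case x
yc=-.189; ec=np.array([np.cos(yc),np.sin(yc),0])
loop=np.array([.5484,.0877,0]); 
print("loop opt centreline", np.array([.4706,.1382])+np.array([[np.cos(yc),-np.sin(yc)],[np.sin(yc),np.cos(yc)]])@[.0865,-.0365])
im=capture("scene"); a=cv2.resize(im[110:330,180:400],None,fx=2.6,fy=2.6)
cv2.imwrite("pics/s5.png",a[:,:,::-1])
```

```text
t 5.3 tcp [ 0.4217 -0.2404  0.2665] yaw 0.07170114078181795 down [-0.001   0.0008 -1.    ] F [-0.5602  1.3049 -0.7449] M [-0.0245 -0.0067 -0.0345] open 0.021225128216551002
scene HC [266.1 224.7]
scene flange [267.6 249.2]
scene hook [265.2 282.9]
scene shankbot [269.5 279.4]
top HC [353.8 282.9]
top flange [347.2 279.4]
top hook [339.5 279.7]
top shankbot [339.1 275.1]
loop opt centreline [0.5487 0.0861]
```

View pics/s5.png

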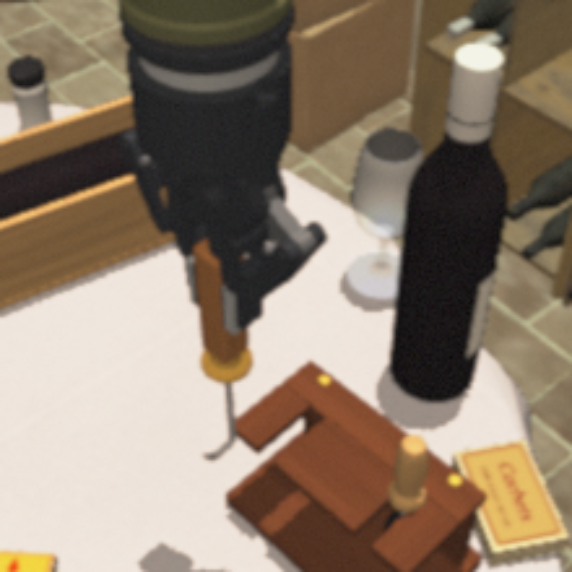

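The pick hangs upright in the grip. The hook's elbow is at (231,440) in the crop, i.e. (268.8,279.2) in the full image, against a predicted (269.5,279.4). Next I go above the slot entry.

Run:
```python
from h import *
goto([.583,.0804,.2665],-.189)
```

```text
travel [-308.2   -0.3  184.1] rot [ 0.002  0.261 -0.001]
```

>>> {"method": "play_rows", "body": {
  "targets": [
    {"travel":[-8,0,5],"rot":[0,0.01,0]},
    {"travel":[-24,0,14],"rot":[0,0.03,0]},
    {"travel":[-50,0,29],"rot":[0,0.05,0]},
    {"travel":[-80,0,47],"rot":[0,0.07,0]},
    {"travel":[-112,0,66],"rot":[0,0.1,0]},
    {"travel":[-145,0,86],"rot":[0,0.13,0]},
    {"travel":[-178,0,106],"rot":[0,0.16,0]},
    {"travel":[-210,0,125],"rot":[0,0.19,0]},
    {"travel":[-240,0,143],"rot":[0,0.22,0]},
    {"travel":[-268,0,160],"rot":[0,0.24,0]},
    {"travel":[-290,0,173],"rot":[0,0.26,0]},
    {"travel":[-303,0,181],"rot":[0,0.261,0]},
    {"travel":[-308,0,184],"rot":[0,0.261,0]},
    {"travel":[-308,0,184],"rot":[0,0.261,0]},
    {"travel":[-308,0,184],"rot":[0,0.261,0]}
  ]
}}

```text
time: 6.85
tcp_pos: [0.5831, 0.0788, 0.267]
orientation: [-1.115, 1.348, -1.348]
wrist_force: [-0.5, 0.3, -1.6]
opening: 0.0214
```

Run:
```python
from h import *
import cv2
s=st(); HC=s["tcp_pos"]+[-.001,0,.0103]
ya=-.189; ex=np.array([np.cos(ya),np.sin(ya),0])
for n in("scene","top"):
  for nm,X in(("shankbot",HC-[0,0,.1355]),("tip",HC-.022*ex-[0,0,.1355-.007]),("loop top",[.5485,.087,.0645])): print(n,nm,proj(n,X))
goto([.583,.0804,.173],-.189)
im=capture("scene"); a=cv2.resize(im[110:250,140:290],None,fx=2.66,fy=2.66)
im=capture("top"); b=cv2.resize(im[160:300,130:280],None,fx=2.66,fy=2.66)
cv2.imwrite("pics/s6.png",np.hstack([a,b])[:,:,::-1]); print(a.shape)
```

```text
t 6.85 tcp [0.5831 0.0788 0.267 ] yaw -0.18965273648302589 down [-0.0012 -0.0007 -1.    ] F [-0.5182  0.3207 -1.5774] M [ 0.0203  0.014  -0.0092] open 0.02140543521827386
scene shankbot [236.8 154.1]
scene tip [227.8 154.6]
scene loop top [226.5 183.9]
top shankbot [191.3 203.3]
top tip [188.9 213.1]
top loop top [193.2 219.9]
travel [-1.6 94.  -0.3] rot [ 0.001 -0.001  0.001]
(372, 399, 3)
```

View pics/s6.png

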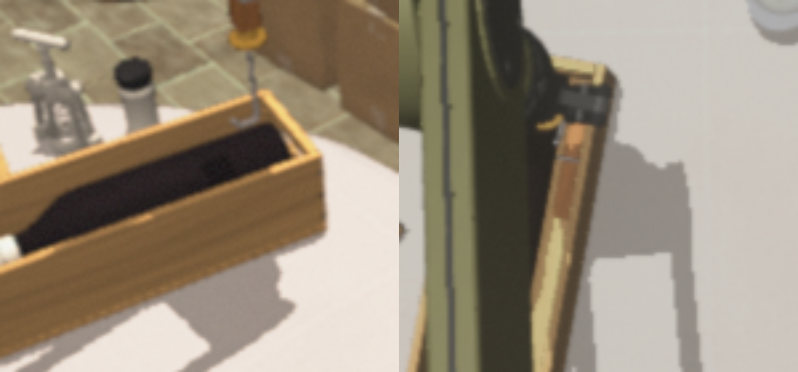

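The top view shows the hook over the slot at about (562,130), just beyond the loop at (566,155). The shank works out at -37 mm laterally, which is the slot centre. Descending.

>>> {"method": "play_rows", "body": {
  "targets": [
    {"travel":[-0.5,10,0],"rot":[0,0,0]},
    {"travel":[-0.5,25,0],"rot":[0,0,0]},
    {"travel":[-0.5,40,0],"rot":[0,0,0]},
    {"travel":[-0.5,55,0],"rot":[0,0,0]},
    {"travel":[-0.5,68,0],"rot":[0,0,0]},
    {"travel":[-0.5,80,0],"rot":[0,0,0]},
    {"travel":[-0.5,90,0],"rot":[0,0,0]},
    {"travel":[-0.5,97,0],"rot":[0,0,0]},
    {"travel":[-0.5,97,0],"rot":[0,0,0]},
    {"travel":[-0.5,97,0],"rot":[0,0,0]}
  ]
}}

```text
time: 7.95
tcp_pos: [0.5841, 0.0802, 0.1705]
orientation: [-1.113, 1.347, -1.347]
wrist_force: [-0.3, 0.2, -0.8]
opening: 0.0215
```

Run:
```python
from h import *
import cv2
s=st(); 
yc=-.189; ec=np.array([np.cos(yc),np.sin(yc)])
d=s["tcp_pos"][:2]-.001*ec-[.4706,.1382]; print("shank in case",d@ec, d@[-ec[1],ec[0]])
im=capture("top"); b=cv2.resize(im[170:260,160:240],None,fx=6,fy=6)
cv2.imwrite("pics/s7.png",b[:,:,::-1])
```

```text
t 7.95 tcp [0.5841 0.0802 0.1705] yaw -0.18917097914902656 down [ 0.0004  0.     -1.    ] F [-0.3127  0.1769 -0.8281] M [-0.0367  0.0048  0.0668] open 0.02148883003508064
shank in case 0.12141386773436155 -0.035629979801515665
```

View pics/s7.png

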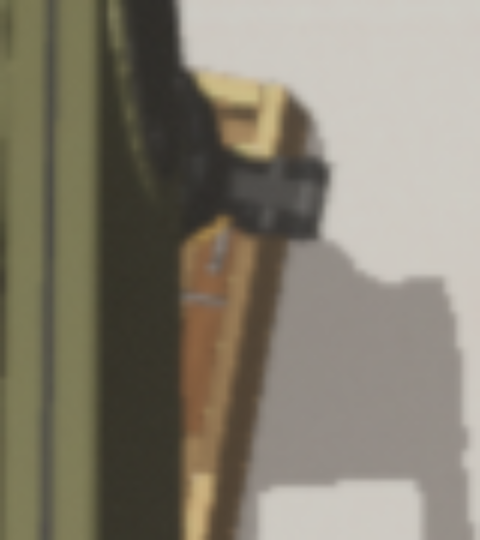

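Run:
```python
from h import *
import cv2
s=manip.observe(); HC=s["tcp_pos"]+[-.001,0,.0103]
yc=-.189; ex=np.array([np.cos(yc),np.sin(yc),0])
for nm,X in(("shankbot",HC-[0,0,.1355]),("elbow",HC-.017*ex-[0,0,.1355]),("tip",HC-.022*ex-[0,0,.1285]),("loop top",[.5485,.087,.0645])): print(nm,proj("top",X))
im=cv2.cvtColor(cv2.imread("pics/s7.png"),cv2.COLOR_BGR2RGB)
im=cv2.resize(im,(80,90),interpolation=cv2.INTER_AREA).astype(int)
for r in range(38,54): print(r+170,[f"{a[0]-a[2]:3d}/{a.sum()//3:3d}" for a in im[r,29:42]])
print("cols",list(range(189,202)))
```

```text
shankbot [197.2 205.5]
elbow [195.9 212.5]
tip [195.1 214.4]
loop top [193.2 219.9]
208 [' 12/ 50', ' 10/ 48', ' 13/ 51', ' 28/ 63', ' 52/ 86', ' 71/106', ' 74/117', ' 64/123', ' 44/114', ' 38/ 94', ' 37/ 81', ' 26/ 70', ' 16/ 62']
209 [' 13/ 49', ' 17/ 53', ' 33/ 69', ' 55/ 91', ' 75/110', ' 79/116', ' 64/115', ' 38/121', ' 30/115', ' 44/101', ' 54/ 97', ' 48/ 95', ' 39/ 87']
210 [' 16/ 53', ' 31/ 69', ' 55/ 95', ' 65/104', ' 72/107', ' 71/107', ' 50/108', ' 26/119', ' 26/111', ' 48/101', ' 59/105', ' 60/111', ' 57/109']
211 [' 20/ 59', ' 42/ 85', ' 60/107', ' 65/109', ' 67/103', ' 65/102', ' 42/108', ' 23/118', ' 29/109', ' 51/100', ' 61/109', ' 64/117', ' 62/116']
212 [' 22/ 61', ' 46/ 90', ' 60/109', ' 61/106', ' 65/100', ' 62/100', ' 39/104', ' 24/106', ' 36/100', ' 55/ 98', ' 62/110', ' 64/119', ' 62/116']
213 [' 22/ 61', ' 45/ 90', ' 60/109', ' 63/104', ' 64/100', ' 56/100', ' 32/102', ' 23/ 99', ' 44/ 96', ' 58/ 99', ' 62/112', ' 64/120', ' 61/116']
214 [' 21/ 60', ' 45/ 90', ' 59/108', ' 64/104', ' 63/100', ' 46/107', ' 27/112', ' 28/101', ' 49/ 95', ' 59/101', ' 62/113', ' 
[... 722 characters left out ...]
09', ' 63/117', ' 60/113', ' 46/ 90']
220 [' 18/ 61', ' 35/ 89', ' 44/103', ' 45/104', ' 40/104', ' 36/106', ' 34/106', ' 32/105', ' 43/105', ' 56/112', ' 61/117', ' 56/107', ' 41/ 86']
221 [' 19/ 58', ' 40/ 80', ' 57/ 94', ' 64/ 98', ' 64/100', ' 59/102', ' 55/102', ' 53/102', ' 56/106', ' 61/114', ' 62/116', ' 53/101', ' 37/ 80']
222 [' 19/ 57', ' 42/ 78', ' 61/ 92', ' 70/ 99', ' 72/100', ' 69/101', ' 66/ 99', ' 65/100', ' 62/108', ' 62/116', ' 61/115', ' 51/ 96', ' 35/ 76']
223 [' 19/ 55', ' 40/ 72', ' 62/ 90', ' 72/ 99', ' 72/101', ' 70/ 99', ' 68/ 97', ' 64/ 99', ' 63/109', ' 64/117', ' 61/114', ' 47/ 92', ' 33/ 72']
cols [189, 190, 191, 192, 193, 194, 195, 196, 197, 198, 199, 200, 201]
```

Run:
```python
import cv2
im=cv2.cvtColor(cv2.imread("pics/top0.png"),cv2.COLOR_BGR2RGB).astype(int)
print(list(range(184,202)))
for r in list(range(216,224)): print(r,[f"{a[0]-a[2]:3d}/{a.sum()//3:3d}" for a in im[r,184:202]])
```

```text
[184, 185, 186, 187, 188, 189, 190, 191, 192, 193, 194, 195, 196, 197, 198, 199, 200, 201]
216 ['  9/ 46', '  9/ 45', '  9/ 44', '  9/ 45', ' 16/ 51', ' 43/ 85', ' 57/106', ' 61/109', ' 86/125', ' 97/138', ' 98/142', ' 99/143', ' 97/140', ' 92/138', ' 69/155', ' 68/162', ' 68/161', ' 59/129']
217 [' 10/ 44', '  9/ 44', ' 10/ 45', '  8/ 45', ' 18/ 54', ' 48/ 96', ' 56/112', ' 63/110', ' 87/127', ' 97/140', ' 99/143', ' 98/142', ' 98/137', ' 88/129', ' 73/151', ' 70/162', ' 68/161', ' 57/122']
218 ['  9/ 45', '  9/ 45', '  9/ 44', ' 10/ 44', ' 19/ 60', ' 36/105', ' 33/123', ' 44/122', ' 67/128', ' 81/143', ' 88/146', ' 92/143', ' 93/137', ' 87/132', ' 75/151', ' 72/162', ' 70/158', ' 56/118']
219 [' 10/ 47', '  9/ 45', '  8/ 43', ' 10/ 46', ' 20/ 64', ' 26/109', ' 18/144', ' 18/159', ' 23/156', ' 25/167', ' 36/162', ' 48/147', ' 58/133', ' 65/126', ' 72/150', ' 72/161', ' 70/157', ' 55/116']
220 [' 10/ 46', '  9/ 44', '  9/ 44', ' 14/ 48', ' 37/ 79', ' 49/109', ' 44/125', ' 42/127', ' 37/119', ' 30/125', ' 33/135', ' 37/140', ' 32/138', ' 51/139', ' 69/154', ' 71/161', ' 67/144', ' 49/102']
221 ['  9/ 45', '  9/ 45', '  9/ 45', ' 16/ 52', ' 42/ 85', ' 57/107', ' 60/110', ' 78/120', ' 74/112', ' 66/105', ' 61/110', ' 54/110', ' 49/112', ' 66/133', ' 72/154', ' 71/159', ' 63/132', ' 43/ 90']
222 [' 11/ 45', '  9/ 45', ' 10/ 44', ' 19/ 52', ' 51/ 95', ' 60/112', ' 66/113', ' 88/128', ' 95/134', ' 95/135', ' 94/132', ' 80/114', ' 68/106', ' 74/140', ' 73/158', ' 70/160', ' 57/124', ' 36/ 80']
223 ['  9/ 45', '  9/ 43', ' 10/ 43', ' 21/ 58', ' 53/ 98', ' 62/114', ' 68/111', ' 91/130', ' 98/140', ' 99/142', ' 98/139', ' 94/132', ' 85/129', ' 78/148', ' 73/159', ' 70/158', ' 56/119', ' 31/ 74']
```

The hook tip is at (195.2,214), against a predicted (195.1,214.4). The loop bar at row 219.5 is clear of it, and the lateral margins are fine. Sliding the hook through the loop.

>>> {"method": "play_rows", "body": {
  "targets": [
    {"travel":[1,0,0],"rot":[0,0,0]},
    {"travel":[1,0,-3],"rot":[0,0,0]},
    {"travel":[1,0,-6],"rot":[0,0,0]},
    {"travel":[1,0,-9],"rot":[0,0,0]},
    {"travel":[1,0,-12],"rot":[0,0,0]},
    {"travel":[1,0,-15],"rot":[0,0,0]},
    {"travel":[1,0,-18],"rot":[0,0,0]},
    {"travel":[1,0,-21],"rot":[0,0,0]},
    {"travel":[1,0,-24],"rot":[0,0,0]},
    {"travel":[1,0,-25],"rot":[0,0,0]},
    {"travel":[1,0,-25],"rot":[0,0,0]},
    {"travel":[1,0,-25],"rot":[0,0,0]}
  ]
}}

```text
time: 9.2
tcp_pos: [0.5593, 0.0839, 0.1704]
orientation: [-1.113, 1.347, -1.347]
wrist_force: [-0.5, -0.8, -1.2]
opening: 0.0208
```

Run:
```python
from h import *
import cv2
s=st(); HC=s["tcp_pos"]+[-.001,0,.0103]
yc=-.189; ex=np.array([np.cos(yc),np.sin(yc),0])
for nm,X in(("shankbot",HC-[0,0,.1355]),("elbow",HC-.017*ex-[0,0,.1355]),("tip",HC-.022*ex-[0,0,.1285]),("loop top",[.5485,.087,.0645])): print(nm,proj("top",X))
im=capture("top"); b=cv2.resize(im[195:245,175:215],None,fx=12,fy=12,interpolation=cv2.INTER_CUBIC)
cv2.imwrite("pics/s8.png",b[:,:,::-1])
```

```text
t 9.2 tcp [0.5593 0.0839 0.1704] yaw -0.18922218062889976 down [ 0.0002  0.     -1.    ] F [-0.5043 -0.7915 -1.2277] M [ 0.0223 -0.0487  0.0469] open 0.020798660129997253
shankbot [195.7 216. ]
elbow [194.4 223. ]
tip [193.6 225. ]
loop top [193.2 219.9]
```

View pics/s8.png

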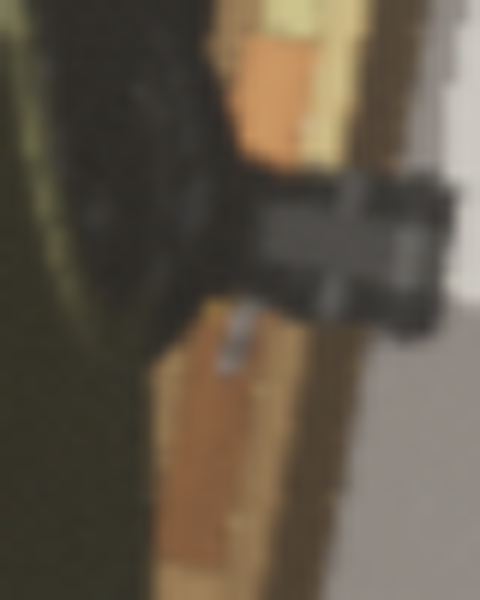

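The hook tip shows at (232,360), i.e. (194.3,225) in the full image, which is past the loop line. The chock's ends are unchanged at rows 198 and 242, so the hook is through without pushing it. Lifting gently.

>>> {"method": "play_rows", "body": {
  "targets": [
    {"travel":[0,-3,0],"rot":[0,0,0]},
    {"travel":[0,-6,0],"rot":[0,0,0]},
    {"travel":[0,-9,0],"rot":[0,0,0]},
    {"travel":[0,-11,0],"rot":[0,0,0]},
    {"travel":[0,-13,0],"rot":[0,0,0]},
    {"travel":[0,-15,0],"rot":[0,0,0]},
    {"travel":[0,-17,0],"rot":[0,0,0]},
    {"travel":[0,-20,0],"rot":[0,0,0]},
    {"travel":[0,-24,0],"rot":[0,0,0]},
    {"travel":[0,-28,0],"rot":[0,0,0]},
    {"travel":[0,-32,0],"rot":[0,0,0]},
    {"travel":[0,-36,0],"rot":[0,0,0]},
    {"travel":[0,-41,0],"rot":[0,0,0]},
    {"travel":[0,-46,0],"rot":[0,0,0]},
    {"travel":[0,-51,0],"rot":[0,0,0]},
    {"travel":[0,-56,0],"rot":[0,0,0]},
    {"travel":[0,-60,0],"rot":[0,0,0]},
    {"travel":[0,-60,0],"rot":[0,0,0]}
  ]
}}

```text
time: 11.05
tcp_pos: [0.5596, 0.084, 0.2311]
orientation: [-1.112, 1.346, -1.348]
wrist_force: [0.1, -0.5, -2.1]
opening: 0.0212
```

Run:
```python
from h import *
for i in range(3): st(); capture("top")
```

```text
t 11.05 tcp [0.5596 0.084  0.2311] yaw -0.1891749686018615 down [ 0.0014  0.0001 -1.    ] F [ 0.1064 -0.495  -2.0821] M [ 0.0355 -0.0234  0.0102] open 0.021205152803604268
t 11.1 tcp [0.5593 0.0839 0.2307] yaw -0.1892111280127625 down [ 0.0008  0.0001 -1.    ] F [-0.3027  0.6766 -2.6833] M [ 0.0345 -0.0453  0.0329] open 0.02109611074170645
t 11.15 tcp [0.5591 0.0839 0.2304] yaw -0.18922573351915908 down [ 0.0001  0.     -1.    ] F [-0.7116  0.595  -2.5404] M [-0.0321 -0.0065  0.0466] open 0.021384324215835204
```

The downward force went from about -1.1 to -2.5 N, so the chock is on the hook. Continuing up.

>>> {"method": "play_rows", "body": {
  "targets": [
    {"travel":[0,-4,0],"rot":[0,0,0]},
    {"travel":[0,-9,0],"rot":[0,0,0]},
    {"travel":[0,-15,0],"rot":[0,0,0]},
    {"travel":[0,-21,0],"rot":[0,0,0]},
    {"travel":[0,-27,0],"rot":[0,0,0]},
    {"travel":[0,-33,0],"rot":[0,0,0]},
    {"travel":[0,-39,0],"rot":[0,0,0]},
    {"travel":[0,-45,0],"rot":[0,0,0]},
    {"travel":[0,-51,0],"rot":[0,0,0]},
    {"travel":[0,-57,0],"rot":[0,0,0]},
    {"travel":[0,-63,0],"rot":[0,0,0]},
    {"travel":[0,-69,0],"rot":[0,0,0]},
    {"travel":[0,-75,0],"rot":[0,0,0]},
    {"travel":[0,-80,0],"rot":[0,0,0]},
    {"travel":[0,-84,0],"rot":[0,0,0]},
    {"travel":[0,-85,0],"rot":[0,0,0]},
    {"travel":[0,-85,0],"rot":[0,0,0]}
  ]
}}

```text
time: 12.9
tcp_pos: [0.5592, 0.0839, 0.3154]
orientation: [-1.113, 1.347, -1.347]
wrist_force: [0.6, -0.5, -1.6]
opening: 0.0212
```

Run:
```python
from h import *
import cv2
st(); goto([.475,-.045,.315],-.189)
im=capture("scene"); a=cv2.resize(im[60:260,120:330],None,fx=2.8,fy=2.8)
cv2.imwrite("pics/s9.png",a[:,:,::-1])
```

```text
t 12.9 tcp [0.5592 0.0839 0.3154] yaw -0.1892473143077399 down [ 0.0002  0.0001 -1.    ] F [ 0.557  -0.4626 -1.5812] M [ 0.005  -0.034   0.0446] open 0.02119483692612028
travel [142.5   0.4 -58.4] rot [-0. -0. -0.]
```

View pics/s9.png

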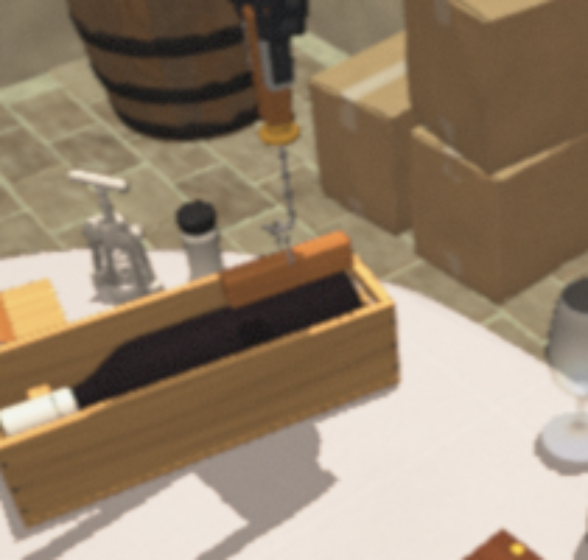

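The chock hangs level on the hook at (287,265), fully above the case rim. I'm carrying it smoothly over the free table.

>>> {"method": "play_rows", "body": {
  "targets": [
    {"travel":[1,0,0],"rot":[0,0,0]},
    {"travel":[4,0,-1],"rot":[0,0,0]},
    {"travel":[8,0,-3],"rot":[0,0,0]},
    {"travel":[14,0,-6],"rot":[0,0,0]},
    {"travel":[22,0,-9],"rot":[0,0,0]},
    {"travel":[31,0,-13],"rot":[0,0,0]},
    {"travel":[41,0,-17],"rot":[0,0,0]},
    {"travel":[52,0,-21],"rot":[0,0,0]},
    {"travel":[63,0,-26],"rot":[0,0,0]},
    {"travel":[74,0,-30],"rot":[0,0,0]},
    {"travel":[85,0,-35],"rot":[0,0,0]},
    {"travel":[96,0,-39],"rot":[0,0,0]},
    {"travel":[106,0,-43],"rot":[0,0,0]},
    {"travel":[115,0,-47],"rot":[0,0,0]},
    {"travel":[123,0,-50],"rot":[0,0,0]},
    {"travel":[130,0,-53],"rot":[0,0,0]},
    {"travel":[136,0,-55],"rot":[0,0,0]},
    {"travel":[140,0,-57],"rot":[0,0,0]},
    {"travel":[142,0,-58],"rot":[0,0,0]},
    {"travel":[142,0,-58],"rot":[0,0,0]}
  ]
}}

```text
time: 14.95
tcp_pos: [0.4754, -0.0447, 0.3153]
orientation: [-1.113, 1.347, -1.347]
wrist_force: [-0.7, -0.2, -1.5]
opening: 0.0215
```

Run:
```python
from h import *
st()
```

```text
t 14.95 tcp [ 0.4754 -0.0447  0.3153] yaw -0.18945961485864954 down [ 0.0001  0.0001 -1.    ] F [-0.6587 -0.2209 -1.5303] M [ 0.0322 -0.0208  0.0442] open 0.021543658631689205
```

>>> {"method": "play_rows", "body": {
  "targets": [
    {"travel":[0,3,0],"rot":[0,0,0]},
    {"travel":[0,8,0],"rot":[0,0,0]},
    {"travel":[0,16,0],"rot":[0,0,0]},
    {"travel":[0,25,0],"rot":[0,0,0]},
    {"travel":[0,35,0],"rot":[0,0,0]},
    {"travel":[0,45,0],"rot":[0,0,0]},
    {"travel":[0,55,0],"rot":[0,0,0]},
    {"travel":[0,65,0],"rot":[0,0,0]},
    {"travel":[0,75,0],"rot":[0,0,0]},
    {"travel":[0,85,0],"rot":[0,0,0]},
    {"travel":[0,94,0],"rot":[0,0,0]},
    {"travel":[0,102,0],"rot":[0,0,0]},
    {"travel":[0,109,0],"rot":[0,0,0]},
    {"travel":[0,115,0],"rot":[0,0,0]},
    {"travel":[0,120,0],"rot":[0,0,0]},
    {"travel":[0,124,0],"rot":[0,0,0]},
    {"travel":[0,127,0],"rot":[0,0,0]},
    {"travel":[0,129,0],"rot":[0,0,0]},
    {"travel":[0,130,0],"rot":[0,0,0]},
    {"travel":[0,130,0],"rot":[0,0,0]}
  ]
}}

```text
time: 16.95
tcp_pos: [0.4755, -0.0446, 0.1853]
orientation: [-1.114, 1.347, -1.347]
wrist_force: [-0.3, -0.5, -2.6]
opening: 0.0213
```

>>> {"method": "play_rows", "body": {
  "targets": [
    {"travel":[0,2,0],"rot":[0,0,0]},
    {"travel":[0,4,0],"rot":[0,0,0]},
    {"travel":[0,5,0],"rot":[0,0,0]},
    {"travel":[0,6,0],"rot":[0,0,0]},
    {"travel":[0,7,0],"rot":[0,0,0]},
    {"travel":[0,8,0],"rot":[0,0,0]},
    {"travel":[0,9,0],"rot":[0,0,0]},
    {"travel":[0,10,0],"rot":[0,0,0]},
    {"travel":[0,11,0],"rot":[0,0,0]},
    {"travel":[0,12,0],"rot":[0,0,0]},
    {"travel":[0,14,0],"rot":[0,0,0]},
    {"travel":[0,16,0],"rot":[0,0,0]},
    {"travel":[0,18,0],"rot":[0,0,0]},
    {"travel":[0,20,0],"rot":[0,0,0]},
    {"travel":[0,22,0],"rot":[0,0,0]},
    {"travel":[0,23,0],"rot":[0,0,0]},
    {"travel":[0,23,0],"rot":[0,0,0]}
  ]
}}

```text
time: 18.65
tcp_pos: [0.4753, -0.0446, 0.1621]
orientation: [-1.114, 1.348, -1.347]
wrist_force: [-0.3, 0.6, -0.9]
opening: 0.0209
```

Run:
```python
from h import *
import cv2
st()
im=capture("scene"); a=cv2.resize(im[130:290,160:310],None,fx=3.6,fy=3.6)
cv2.imwrite("pics/s10.png",a[:,:,::-1])
```

```text
t 18.65 tcp [ 0.4753 -0.0446  0.1621] yaw -0.18921634431269307 down [-0.0004  0.0001 -1.    ] F [-0.2966  0.5689 -0.8781] M [ 0.0476  0.03   -0.0323] open 0.020878262905982742
```

View pics/s10.png

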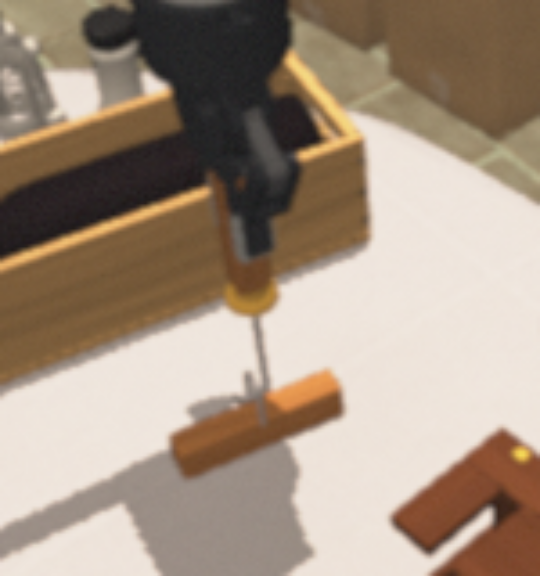

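The chock stands flat on the table at (257,425), clear of the case, and the load is off (F back to -0.9 N). Backing the hook out.

>>> {"method": "play_rows", "body": {
  "targets": [
    {"travel":[0,0,3],"rot":[0,0,0]},
    {"travel":[0,0,6],"rot":[0,0,0]},
    {"travel":[0,0,9],"rot":[0,0,0]},
    {"travel":[0,0,12],"rot":[0,0,0]},
    {"travel":[0,0,15],"rot":[0,0,0]},
    {"travel":[0,0,18],"rot":[0,0,0]},
    {"travel":[0,0,21],"rot":[0,0,0]},
    {"travel":[0,0,24],"rot":[0,0,0]},
    {"travel":[0,0,27],"rot":[0,0,0]},
    {"travel":[0,0,30],"rot":[0,0,0]},
    {"travel":[0,0,30],"rot":[0,0,0]},
    {"travel":[0,0,30],"rot":[0,0,0]}
  ]
}}

```text
time: 19.9
tcp_pos: [0.5049, -0.0503, 0.1623]
orientation: [-1.114, 1.347, -1.347]
wrist_force: [-0.2, -0.0, -0.2]
opening: 0.0211
```

Run:
```python
from h import *
import cv2
s=st(); im=capture("scene"); cv2.imwrite("pics/s11.png",im[:,:,::-1])
a=cv2.resize(im[210:270,195:265],None,fx=8,fy=8,interpolation=cv2.INTER_CUBIC); cv2.imwrite("pics/s11c.png",a[:,:,::-1])
old=cv2.resize(cv2.imread("pics/s10.png"),(150,160),interpolation=cv2.INTER_AREA)[:,:,::-1]
for nm,p in(("old",old),("new",im[130:290,160:310])):
    p=p.astype(int); m=((p[:,:,0]-p[:,:,2])>50)[95:135,40:100]; ys,xs=np.nonzero(m); print(nm,m.sum(),xs.mean()+200,ys.mean()+225,xs.min()+200,xs.max()+200,ys.min()+225,ys.max()+225)
```

```text
t 19.9 tcp [ 0.5049 -0.0503  0.1623] yaw -0.18915800420203321 down [-0.0003  0.     -1.    ] F [-0.201  -0.0023 -0.2421] M [-0.026  -0.0297  0.0008] open 0.0210551200963084
old 637 231.1679748822606 246.9010989010989 207 254 232 261
new 629 231.0302066772655 247.08426073131955 207 254 232 262
```

View pics/s11c.png

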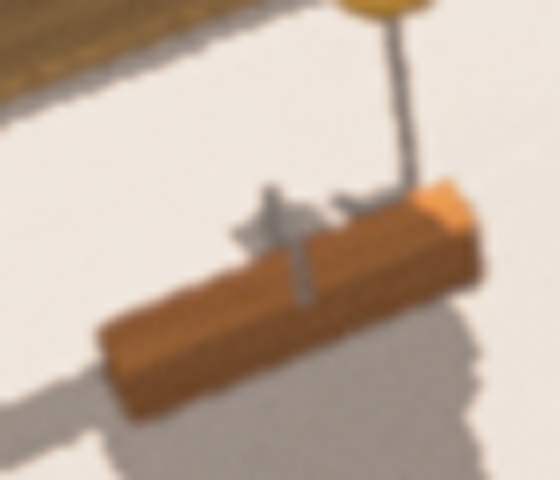

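The hook is out (tip at (340,200), loop at (285,240)) and the chock has not moved; its mask centroid agrees within 0.2 px. Raising the pick straight up.

>>> {"method": "play_rows", "body": {
  "targets": [
    {"travel":[0,-5,0],"rot":[0,0,0]},
    {"travel":[0,-15,0],"rot":[0,0,0]},
    {"travel":[0,-30,0],"rot":[0,0,0]},
    {"travel":[0,-50,0],"rot":[0,0,0]},
    {"travel":[0,-70,0],"rot":[0,0,0]},
    {"travel":[0,-90,0],"rot":[0,0,0]},
    {"travel":[0,-103,0],"rot":[0,0,0]},
    {"travel":[0,-108,0],"rot":[0,0,0]},
    {"travel":[0,-108,0],"rot":[0,0,0]},
    {"travel":[0,-108,0],"rot":[0,0,0]}
  ]
}}

```text
time: 20.95
tcp_pos: [0.5044, -0.0502, 0.27]
orientation: [-1.114, 1.348, -1.347]
wrist_force: [0.7, 0.3, -1.9]
opening: 0.0208
```

Run:
```python
from h import *
st(); goto([.4223,-.2406,.27],.0718)
```

```text
t 20.95 tcp [ 0.5044 -0.0502  0.27  ] yaw -0.1892439684247996 down [-0.0008  0.0001 -1.    ] F [ 0.658   0.3248 -1.9013] M [ 0.0102 -0.0309 -0.002 ] open 0.020785751848464634
travel [202.4  -0.  -44.9] rot [ 0.001 -0.261 -0.   ]
```

>>> {"method": "play_rows", "body": {
  "targets": [
    {"travel":[6,0,-2],"rot":[0,-0.01,0]},
    {"travel":[18,0,-5],"rot":[0,-0.03,0]},
    {"travel":[36,0,-9],"rot":[0,-0.05,0]},
    {"travel":[60,0,-14],"rot":[0,-0.08,0]},
    {"travel":[86,0,-19],"rot":[0,-0.11,0]},
    {"travel":[112,0,-25],"rot":[0,-0.14,0]},
    {"travel":[138,0,-31],"rot":[0,-0.18,0]},
    {"travel":[162,0,-36],"rot":[0,-0.21,0]},
    {"travel":[182,0,-40],"rot":[0,-0.24,0]},
    {"travel":[195,0,-43],"rot":[0,-0.26,0]},
    {"travel":[202,0,-45],"rot":[0,-0.261,0]},
    {"travel":[202,0,-45],"rot":[0,-0.261,0]},
    {"travel":[202,0,-45],"rot":[0,-0.261,0]},
    {"travel":[202,0,-45],"rot":[0,-0.261,0]}
  ]
}}

```text
time: 22.35
tcp_pos: [0.4229, -0.2396, 0.2701]
orientation: [-1.242, 1.156, -1.155]
wrist_force: [0.6, -0.8, -0.9]
opening: 0.0214
```

Run:
```python
from h import *
import cv2
s=st(); goto([.4223,-.2406,.1552],.0718); goto([.4921,-.2356,.1552])
# upright check of the pick: steel shank and brass flange, vs prediction
HC=s["tcp_pos"]+[-.001,0,.0103]; print(proj("scene",HC-[0,0,.0555]),proj("scene",HC-[0,0,.1355]))
im=capture("scene"); h=cv2.cvtColor(im,cv2.COLOR_RGB2HSV)
m=(h[:,:,0]>18)&(h[:,:,0]<32)&(h[:,:,1]>150)&(h[:,:,2]>120); m[:235]=0;m[265:]=0;m[:,:250]=0;m[:,285:]=0
ys,xs=np.nonzero(m);print("flange px",m.sum(),xs.mean(),ys.mean())
for r in range(254,286,3): 
    p=im[r,255:285].astype(int).sum(1)/3; w=np.clip(np.median(p)-p-25,0,None); print(r,(w*np.arange(255,285)).sum()/max(w.sum(),1e-6),w.sum())
```

```text
t 22.35 tcp [ 0.4229 -0.2396  0.2701] yaw 0.0723174250910444 down [-0.0002  0.0006 -1.    ] F [ 0.5543 -0.8364 -0.936 ] M [ 0.0101 -0.0146 -0.0115] open 0.021384081414532637
travel [  1.  114.9  -0.6] rot [ 0.     0.001 -0.001]
travel [  1.1 114.9  69.4] rot [0. 0. 0.]
[267.8 247. ] [269.6 277.4]
flange px 20 266.55 249.4
254 266.69239071775496 617.666666666667
257 267.7751572327044 212.00000000000009
260 270.62158647594276 256.33333333333337
263 278.22011479910157 667.8333333333333
266 278.4716523986432 1031.8333333333333
269 278.280737704918 813.3333333333334
272 0.0 0.0
275 0.0 0.0
278 278.7391304347827 574.9999999999997
281 277.0581344902386 768.3333333333336
284 263.49074074074076 324.0000000000002
```

The pick sits as predicted in the grip. Descending in front of the notch, then sliding in.

>>> {"method": "play_rows", "body": {
  "targets": [
    {"travel":[1,10,0],"rot":[0,0,0]},
    {"travel":[1,30,0],"rot":[0,0,0]},
    {"travel":[1,55,0],"rot":[0,0,0]},
    {"travel":[1,80,0],"rot":[0,0,0]},
    {"travel":[1,100,0],"rot":[0,0,0]},
    {"travel":[1,110,0],"rot":[0,0,0]},
    {"travel":[1,114,0],"rot":[0,0,0]},
    {"travel":[1,114,0],"rot":[0,0,0]},
    {"travel":[1,114,0],"rot":[0,0,0]}
  ]
}}

```text
time: 23.3
tcp_pos: [0.4235, -0.2416, 0.1571]
orientation: [-1.242, 1.155, -1.157]
wrist_force: [0.3, -0.2, -0.5]
opening: 0.0208
```

Run:
```python
from h import *
st(); goto([.4918,-.2356,.1552],.0718)
```

```text
t 23.3 tcp [ 0.4235 -0.2416  0.1571] yaw 0.07194864486310523 down [ 0.0014 -0.0009 -1.    ] F [ 0.264  -0.1599 -0.4602] M [ 0.0002 -0.0187 -0.023 ] open 0.020760519388119975
travel [-1.1  1.9 68.6] rot [-0.001  0.     0.001]
```

>>> {"method": "play_rows", "body": {
  "targets": [
    {"travel":[-1,0,5],"rot":[0,0,0]},
    {"travel":[-1,0,12],"rot":[0,0,0]},
    {"travel":[-1,0,20],"rot":[0,0,0]},
    {"travel":[-1,0,28],"rot":[0,0,0]},
    {"travel":[-1,0,36],"rot":[0,0,0]},
    {"travel":[-1,0,44],"rot":[0,0,0]},
    {"travel":[-1,0,52],"rot":[0,0,0]},
    {"travel":[-1,0,59],"rot":[0,0,0]},
    {"travel":[-1,0,65],"rot":[0,0,0]},
    {"travel":[-1,0,68.5],"rot":[0,0,0]},
    {"travel":[-1,0,68.5],"rot":[0,0,0]},
    {"travel":[-1,0,68.5],"rot":[0,0,0]}
  ]
}}

```text
time: 24.5
tcp_pos: [0.4908, -0.2352, 0.1562]
orientation: [-1.243, 1.157, -1.156]
wrist_force: [-0.2, -0.1, -1.4]
opening: 0.0214
```

Run:
```python
from h import *
st(); capture("top"); st(); goto([.4918,-.2356,.1472],.0718)
```

```text
t 24.5 tcp [ 0.4908 -0.2352  0.1562] yaw 0.07182878059481959 down [-0.0005  0.0002 -1.    ] F [-0.161  -0.1351 -1.3685] M [ 0.0086 -0.0227 -0.0021] open 0.021372250898253637
t 24.55 tcp [ 0.4907 -0.2352  0.1562] yaw 0.07173805725326748 down [-0.0005  0.0002 -1.    ] F [-0.2953  0.2278 -0.3233] M [0.0255 0.0477 0.0129] open 0.021557706917219446
travel [0.5 9.  1.1] rot [ 0.001 -0.    -0.   ]
```

No contact force. Lowering slowly until the flange meets the shelf.

>>> {"method": "play_rows", "body": {
  "targets": [
    {"travel":[0.5,1.5,1],"rot":[0,0,0]},
    {"travel":[0.5,3,1],"rot":[0,0,0]},
    {"travel":[0.5,4.5,1],"rot":[0,0,0]},
    {"travel":[0.5,6,1],"rot":[0,0,0]},
    {"travel":[0.5,7,1],"rot":[0,0,0]},
    {"travel":[0.5,8,1],"rot":[0,0,0]},
    {"travel":[0.5,8.5,1],"rot":[0,0,0]},
    {"travel":[0.5,9,1],"rot":[0,0,0]},
    {"travel":[0.5,9,1],"rot":[0,0,0]},
    {"travel":[0.5,9,1],"rot":[0,0,0]}
  ]
}}

```text
time: 25.55
tcp_pos: [0.4921, -0.2357, 0.1473]
orientation: [-1.242, 1.156, -1.156]
wrist_force: [-0.5, 0.6, -2.3]
opening: 0.0212
```

Run:
```python
from h import *
st(); capture("top"); st()
```

```text
t 25.55 tcp [ 0.4921 -0.2357  0.1473] yaw 0.07180840828564997 down [ 0. -0. -1.] F [-0.5131  0.5516 -2.33  ] M [-0.0256  0.0155  0.0258] open 0.021171591851213742
t 25.6 tcp [ 0.4921 -0.2358  0.1474] yaw 0.07179786694535585 down [ 0.0001 -0.0001 -1.    ] F [ 0.2205 -0.5449 -1.3377] M [0.0322 0.0003 0.0101] open 0.021052479839935037
```

>>> {"method": "play_rows", "body": {
  "targets": [
    {"travel":[0,0.5,0],"rot":[0,0,0]},
    {"travel":[0,1,0],"rot":[0,0,0]},
    {"travel":[0,1,0],"rot":[0,0,0]}
  ]
}}

```text
time: 25.9
tcp_pos: [0.4922, -0.2358, 0.1472]
orientation: [-1.242, 1.155, -1.157]
wrist_force: [-1.2, 1.0, 4.4]
opening: 0.0211
```

Run:
```python
from h import *
for i in range(3): st(); capture("top")
```

```text
t 25.9 tcp [ 0.4922 -0.2358  0.1472] yaw 0.07187024726834372 down [ 0.0006 -0.0003 -1.    ] F [-1.198   1.029   4.3913] M [ 0.1951  0.2748 -0.0239] open 0.02109494841265956
t 25.95 tcp [ 0.4922 -0.2358  0.1472] yaw 0.07179147150757016 down [ 0.0007 -0.0004 -1.    ] F [-1.4885  0.6218  5.6765] M [ 0.229   0.2797 -0.0351] open 0.02144959045777201
t 26.0 tcp [ 0.4922 -0.2358  0.1472] yaw 0.07182096190619977 down [ 0.0007 -0.0004 -1.    ] F [-1.6072  1.1473  5.3377] M [ 0.1821  0.3388 -0.0078] open 0.0214886158151932
```

The flange is on the shelf (about 6 N of contact). Easing off slightly, releasing, then rising.

>>> {"method": "play_rows", "body": {
  "targets": [
    {"travel":[0,-0.6,0],"rot":[0,0,0]},
    {"travel":[0,-0.6,0],"rot":[0,0,0]}
  ]
}}

```text
time: 26.25
tcp_pos: [0.4922, -0.2358, 0.1472]
orientation: [-1.242, 1.156, -1.157]
wrist_force: [-0.4, -0.1, 3.0]
opening: 0.0214
```

>>> {"method": "play_rows", "body": {
  "targets": [
    {"travel":[0,0,0],"rot":[0,0,0]},
    {"travel":[0,0,0],"rot":[0,0,0]},
    {"travel":[0,0,0],"rot":[0,0,0]},
    {"travel":[0,0,0],"rot":[0,0,0]},
    {"travel":[0,0,0],"rot":[0,0,0]},
    {"travel":[0,0,0],"rot":[0,0,0]},
    {"travel":[0,0,0],"rot":[0,0,0]},
    {"travel":[0,0,0],"rot":[0,0,0]},
    {"travel":[0,0,0],"rot":[0,0,0]},
    {"travel":[0,0,0],"rot":[0,0,0]}
  ],
  "gripper": 100
}}

```text
time: 27.25
tcp_pos: [0.4921, -0.2357, 0.1469]
orientation: [-1.242, 1.156, -1.156]
wrist_force: [-0.2, -0.1, 0.0]
opening: 0.0851
```

>>> {"method": "play_rows", "body": {
  "targets": [
    {"travel":[0,-8,0],"rot":[0,0,0]},
    {"travel":[0,-20,0],"rot":[0,0,0]},
    {"travel":[0,-40,0],"rot":[0,0,0]},
    {"travel":[0,-65,0],"rot":[0,0,0]},
    {"travel":[0,-90,0],"rot":[0,0,0]},
    {"travel":[0,-115,0],"rot":[0,0,0]},
    {"travel":[0,-135,0],"rot":[0,0,0]},
    {"travel":[0,-140,0],"rot":[0,0,0]},
    {"travel":[0,-140,-50],"rot":[0,0,0]},
    {"travel":[0,-140,-50],"rot":[0,0,0]},
    {"travel":[120,-140,-50],"rot":[0,0,0]},
    {"travel":[120,-140,-50],"rot":[0,0,0]},
    {"travel":[200,-140,-80],"rot":[0,0,0]},
    {"travel":[200,-140,-80],"rot":[0,0,0]},
    {"travel":[200,-140,-80],"rot":[0,0,0]},
    {"travel":[200,-140,-80],"rot":[0,0,0]},
    {"travel":[200,-140,-80],"rot":[0,0,0]}
  ]
}}

```text
time: 28.95
tcp_pos: [0.4266, -0.4398, 0.2864]
orientation: [-1.241, 1.157, -1.155]
wrist_force: [-0.6, 0.1, -0.3]
opening: 0.0856
```

Run:
```python
from h import *
import cv2
st()
sc=capture("scene"); tp=capture("top")
cv2.imwrite("pics/e_s.png",sc[:,:,::-1]);cv2.imwrite("pics/e_t.png",tp[:,:,::-1])
s0=cv2.imread("pics/scene0.png")[:,:,::-1]; t0=cv2.imread("pics/top0.png")[:,:,::-1]
D=lambda a,b,y0,y1,x0,x1:np.abs(a[y0:y1,x0:x1].astype(int)-b[y0:y1,x0:x1]).mean(2)
print("pick scene diff",D(sc,s0,225,285,280,320).mean(),"stand",D(sc,s0,260,350,265,365).mean())
print("pick top diff",D(tp,t0,232,256,328,350).mean(),"glass scene",D(sc,s0,155,232,310,345).mean(),"glass top",D(tp,t0,140,175,258,290).mean())
for nm,im in(("before",s0),("after",sc)):
    p=im.astype(int); h=cv2.cvtColor(np.ascontiguousarray(im),cv2.COLOR_RGB2HSV)
    y=(h[:,:,0]>20)&(h[:,:,0]<32)&(h[:,:,1]>150)&(h[:,:,2]>140)
    for k,(a,b,c,d) in dict(top=(230,242,290,310),flange=(262,282,285,315)).items():
        ys,xs=np.nonzero(y[a:b,c:d]); print(nm,k,len(xs),(xs.mean()+c).round(2),(ys.mean()+a).round(2))
p=tp.astype(int); m=(p[:,:,0]-p[:,:,2]>45)[200:270,235:290]; ys,xs=np.nonzero(m)
r=cv2.minAreaRect(np.c_[xs+235,ys+200].astype(np.float32)); print("chock",len(xs),r,onz("top",*r[0],.026))
```

```text
t 28.95 tcp [ 0.4266 -0.4398  0.2864] yaw 0.07174604392226636 down [-0.0006  0.0019 -1.    ] F [-0.579   0.0596 -0.261 ] M [-0.0182  0.0068  0.0031] open 0.08556480355491941
pick scene diff 5.4077777777777785 stand 7.4625925925925936
pick top diff 5.867424242424242 glass scene 5.886209029066172 glass top 2.307440476190476
before top 12 299.5 235.0
before flange 21 302.86 270.14
after top 12 298.5 234.0
after flange 26 303.12 269.58
chock 304 ((250.33599853515625, 250.65200805664062), (8.228731155395508, 38.72870635986328), 10.30484676361084) [ 0.4721 -0.0457  0.026 ]
```

Run:
```python
from h import *
import cv2
g=lambda f:cv2.imread(f,0).astype(np.float32)
for n,a,b,rs in(("scene",g("pics/scene0.png"),g("pics/e_s.png"),dict(handle=(228,276,284,316),brush=(275,315,325,352),glass=(155,232,312,342),bottle=(160,260,330,375),case=(150,240,105,265))),
                ("top",g("pics/top0.png"),g("pics/e_t.png"),dict(handle=(234,254,330,350),brush=(230,250,364,386),glass=(138,178,258,290),case=(170,335,130,210)))):
    for k,(y0,y1,x0,x1) in rs.items():
        h=cv2.createHanningWindow((x1-x0,y1-y0),cv2.CV_32F)
        (d,r)=cv2.phaseCorrelate(a[y0:y1,x0:x1].copy(),b[y0:y1,x0:x1].copy(),h); print(n,k,np.round(d,2),round(r,2))
```

```text
scene handle [-0.5  -0.33] 1.01
scene brush [0.55 0.51] 0.79
scene glass [ 0.05 -0.08] 0.9
scene bottle [1.2  0.16] 0.06
scene case [ 0.02 -0.06] 0.96
top handle [-0.73 -0.29] 1.03
top brush [0.03 0.12] 0.99
top glass [0.13 0.02] 0.98
top case [-0.    0.03] 1.0
```

```bash
python3 -c "
from plant import manip
print(manip.finish_job())"
```

```text
the job is handed in; nothing more can be done
None
```

The job is done and handed in at about 29 s on the robot's clock. I took the pick from its notch, hooked the chock's loop and lifted the chock out of the case. I set it on the table, backed the hook out, and returned the pick to its notch.

**Chock:**
- It lies flat at about (0.47, -0.05) m, roughly 0.1 m clear of the case.
- It did not move when the hook was withdrawn (within 0.2 px).
- Only the pick touched it.

**Pick:**
- It is back in the notch with its flange on the shelf; I felt about 6 N of contact before releasing.
- It sits 1–2 mm sideways from where it first hung, inside the notch's slack.
- The image shifts look like a plain sideways shift, not a tilt. The flange and handle-top marks disagreed slightly (under 1.5 px), which I put down to noise.

**Glass and case:** Neither moved (within 0.15 px in both views). The apparent shift of the brush in the scene view (0.5 px) is not confirmed from above. The match on the big standing bottle failed in the scene view, so that check told me nothing.

One move call was refused because I left out "rot"; I resent it with no other effect. The final checks were numeric only, as I had used all 12 picture views.

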